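# Push a rejected end cap through the flap of the reject station

## Task

Two cylinder end caps lie on the feed shelf of the red reject station. With your fingertips, push the cap with the red dot along the shelf and in under the hanging flap until it slides down into the catch bin behind, then draw your hand back out so that the flap swings shut. Slide it steadily and gently, without lifting, ramming or flicking it, and leave the cap with the green dot and the other things on the bench where they are.

Things in the scene. Friction and masses are not known exactly. Their poses are not given: they have to be found in the camera images.
- station: Red reject station fixed to the bench, 430 x 302 mm, 192 mm high. Origin on the bench top below the middle of the flap; x is level and points in through the flap (the way to push), y to the left seen along x, z up. From x = 20 to 244 mm it is closed by clear sides and a clear locked cover, so the flap is the only way in. All offsets below are along these axes.
- shelf (a point): Middle of the feed shelf's top, at x = -90 mm: flat aluminium, 74 mm above the bench, from the open rounded front edge at x = -186 mm level through to the flap at x = 4 mm; 270 mm clear between side lips 12 mm high.
- lintel (a point): Middle of the lower front edge of the red lintel over the doorway, x = 0, 166 mm above the bench. Doorway: x = 0 to 22 mm, 270 mm wide, 92 mm clear under the lintel, whose top is at 192 mm. Fingers tilted back 35 to 45 degrees from upright (tips ahead, pointing in and down) can reach 10 to 25 mm past the flap line below it.
- flap (a joint): Angle of the gravity flap, rad: 0 shut, grows as its lower edge swings inward, up to 1.35; it cannot swing outward. Aluminium plate with yellow stripe and black nylon edge, 264 mm wide, 4 to 6 mm thick, 90 g, no spring or latch: under 1.5 N at the edge opens it, it rests on what is under it (about 0.8 rad on a cap) and falls shut by its weight in about half a second.
- sill (a point): Middle of the sill edge, at shelf height, x = 32 mm, where a slick white slide begins: it falls 30 degrees to x = 57 mm, 42 degrees to x = 97 mm and 14 degrees to the bin floor at x = 137 mm. A cap tips and slides down by itself once its middle is past this edge, that is, when its rear face (and the fingertips behind it) is 5 to 20 mm past x = 4 mm, the flap line.
- bin (a point): Middle of the catch bin's black floor mat, inside the clear cover, x = 188 mm, 13 mm above the bench; the nearly level floor runs from x = 137 to 240 mm.
- flap_edge (a point): Middle of the flap's lower edge; shut, it hangs 6 mm above the shelf. The hinge is 83 mm above it, 163 mm above the bench.
- reject_cap: The faulty end cap: square aluminium block 54 x 54 x 30 mm, about 190 g, lying flat on the feed shelf with a red dot (24 mm) in the middle of its top, four dark screws in the corners. Origin at the centre of its underside, z up. It lies left or right on the shelf, turned up to 0.3 rad.
- reject_cap_mid (a point): Middle of the red-dot cap, 15 mm above its underside.
- good_cap: The good end cap, the same but with a green dot; lies beside the other on the feed shelf, at least 40 mm of gap between them. It stays there. Origin at the centre of its underside.
- spray_bottle: White cleaner bottle with red collar and black spray head, 72 mm across, 221 mm high, on the bench. Origin at the centre of its underside. Not to be moved.
- cylinder: Assembled pneumatic cylinder standing upright on the bench, 54 x 54 mm, 214 mm high. Origin at the centre of its underside. Not to be moved.
- rod_eye: Steel rod end (eye 32 mm across, 14 mm thick, shank to +x, 48 mm) lying on the bench. Origin under the eye's centre. Not to be moved.
There are look-alikes about, which are no part of the job. What is shaped like the reject_cap but purple or turquoise is not meant. Leave any yellow look-alike of the good_cap alone.

How it is judged:
On the way, in this order (a step that is already met when the one before it is completed fails the run):
1. the red-dot cap is under the flap and holds it open (value of joint flap above 0.5 rad and x of reject_cap_mid in the frame of station between -0.015 and 0.06 m), for 0.05 s.
2. the red-dot cap has slid down into the catch bin (x of reject_cap_mid in the frame of station above 0.1 m and z of reject_cap_mid in the frame of station below 0.06 m), for 0.1 s.
At the end, for the whole second after the job is handed in: The red-dot cap lies still in the catch bin (its middle at least 100 mm in past the flap line and less than 60 mm above the bench), the flap hangs shut within 0.06 rad, the green-dot cap has moved less than 15 mm and lies flat, and the bottle, cylinder and rod end have moved less than 20 mm (all of step 2 and x of reject_cap_mid in the frame of station below 0.24 m and linear speed of reject_cap below 0.02 m/s and value of joint flap below 0.06 rad and distance of good_cap from where it was at the start of the episode below 0.015 m and angle between good_cap's own z axis and vertical below 0.1 rad and distance of each of spray_bottle, cylinder, rod_eye from where it was at the start of the episode below 0.02 m); the robot touches nothing.
It fails at once if the red-dot cap is lifted more than 10 mm off the feed shelf (x of reject_cap_mid in the frame of station below 0.02 m and z of reject_cap_mid in the frame of station above 0.099 m).
It fails at once if the red-dot cap is flicked or shoved faster than 0.4 m/s along the shelf (x of reject_cap_mid in the frame of station below 0.015 m and linear speed of reject_cap above 0.4 m/s).
It fails at once if the red-dot cap is rammed or squeezed with more than 25 N (contact force between the fingers and reject_cap above 25 N).
It fails at once if the green-dot cap is pushed more than 15 mm or lifted (distance of good_cap from where it was at the start of the episode above 0.015 m).
It fails at once if a bystander on the bench is knocked over or moved more than 20 mm (distance of any of spray_bottle, cylinder, rod_eye from where it was at the start of the episode above 0.02 m).
It also fails if it takes over 38 s, if anything falls off the work surface, if the arm or the gripper's body presses on something with over 40 N, if the wrist force passes 120 N, or if a joint passes its speed limit or range.

## Robot

A 6-joint arm with a two-finger parallel gripper is mounted at the origin on the work surface. World frame = base frame: x ahead of the robot, y to its left, z up, the work surface at z = 0. Lengths are in m, angles in rad, forces in N, time in s.
With the tool pointing down it reaches from about 0.375 to 0.975 m from the base axis. Payload 3.8 kg.
Tool frame: the origin (TCP) lies midway between the tips of the shut fingers; the grasp point (between the pads) lies 19 mm behind it; x points along the fingers, y is the direction in which the jaws open and shut, and the axes are right-handed (so a half turn about x gives the same grasp; the last joint's range is limited). The gripper opens to 88 mm and grips with 3 to 60 N. Pads are 18 mm wide; open, the fingers measure 123 mm over their backs; the gripper's body (75 mm by 187 mm) begins 45 mm behind the grasp point.
Start: joints at [-1.288, 0.264, 1.604, -0, 1.274, -0.037], TCP at [0.212, -0.641, 0.239] pointing down, gripper open.
Joint ranges: [-2.63, 2.63], [-0.94, 2.18], [0.31, 2.57], [-1.31, 4.45], [0, 2.66], [-2.55, 2.55]. Speed limits (rad/s): [2.57, 2.57, 3.14, 3.14, 3.14, 3.14].

## Interface

Orientations are given as a rotation vector (axis times angle).
In Python, from cell import manip, inverse_kinematics, cams, order gives the robot as it stands. Calls block until the motion is done:
- manip.move_pose(position, orientation): joint-space move of the TCP to a pose.
- manip.move_linear(position, rate=0.15, rot=None): straight line of the TCP; rot=None keeps the orientation; rate is the mean speed in m/s.
- manip.set_joints(angles): joint-space move.
- manip.set_gripper(opening, force=None): finger opening in m; force is the grip in N (None keeps the last); returns when the fingers have stopped.
- manip.dwell(seconds).
- inverse_kinematics(position, orientation): joint angles nearest the present ones, or None.
- manip.state(): the state.
- cams.capture(name): name is "side" or "top"; returns a dict with "image" (420x560x3 uint8, blue, green, red), "z_map" (420x560 float32, m along the optical axis (not along the pixel's ray), 0 where there is no reading), "intrinsics" (3x3 intrinsics, pixels), "position" and "orientation" of the camera in the world. Camera axes: x right, y down, z forward; pixel columns grow to the right and rows downward; lengths in m; the calibration is good to about 2 mm. A picture is of the moment at which its call begins.
A pose or a line that the arm cannot do raises manip.IKError and nothing moves.
- order.close_job(): hands the job in, once; it reports no verdict.
The state is a dict: "clock": time; "joint_pos": joint angles; "joint_velocities": joint speeds; "tau": joint torques, N m; "tool_pos": TCP position; "tcp_rot": TCP orientation; "contact_force": force on the tool from outside, world axes, zero at the start; "moment": the same for the moment, N m; "gripper_width": finger opening in m.
Only numpy, scipy, OpenCV 4.12 (cv2) and the standard library are available. Lean on these libraries where they do the work, as an engineer would, in place of code of your own. Each camera call takes 0.05 s, during which the arm holds its last target.

## Working session

There is one attempt and no reset: what is moved stays moved. The work goes in short steps, each a Python script; the robot and the scene stay as the last script left them, time stands still between calls to the robot, and variables do not carry over. Pictures are saved under pics/ and viewed, and the job is handed in when it is done.

```bash
mkdir -p pics; ls; cat > h.py <<'E'
import numpy as np, cv2
from scipy.spatial.transform import Rotation as R
from cell import manip, inverse_kinematics, cams, order
def cap(n):
    c=cams.capture(n)
    o=np.array(c["orientation"],float)
    c["R"]=o if o.shape==(3,3) else R.from_rotvec(o).as_matrix()
    return c
def px(c,u,v,r=2):
    z=c["z_map"][v-r:v+r+1,u-r:u+r+1]; z=np.median(z[z>0])
    K=c["intrinsics"]
    return c["R"]@(np.array([(u-K[0,2])/K[0,0],(v-K[1,2])/K[1,1],1])*z)+c["position"]
def cloud(c):
    K=c["intrinsics"]; z=c["z_map"]; v,u=np.mgrid[:z.shape[0],:z.shape[1]]
    p=np.stack([(u-K[0,2])/K[0,0]*z,(v-K[1,2])/K[1,1]*z,z],-1)
    P=p@c["R"].T+c["position"]; P[z<=0]=np.nan; return P
E
python3 - <<'E'
from h import *
for n in("side","top"):
    c=cap(n); cv2.imwrite(f"pics/{n}0.png",c["image"]); print(n,c["position"],c["orientation"],c["intrinsics"][0])
print(manip.state())
E
```

```text
pics
side [0.25257589 0.7451019  0.89992565] [-0.53244094  2.69056233 -1.16052572] [404.89579644   0.         276.27977794]
top [ 0.38984404 -0.01147689  1.25251046] [-2.14435379  2.11615896 -0.1807793 ] [511.55908658   0.         278.15201404]
{'clock': 0.1, 'joint_pos': array([-1.28788448e+00,  2.64682183e-01,  1.60522214e+00, -7.48542931e-06,
        1.27366878e+00, -3.69172020e-02]), 'joint_velocities': array([-0.00016777, -0.00089655, -0.00308617, -0.00191778,  0.0003058 ,
       -0.00265899]), 'tau': array([ 4.31314102e-04, -5.03620505e+01, -3.58071578e+01,  7.31691881e-02,
        2.34212290e-02, -6.11703013e-05]), 'tool_pos': array([ 0.21203304, -0.64017404,  0.2375178 ]), 'tcp_rot': array([ 2.04914736,  0.33259392, -2.04966649]), 'contact_force': array([-0.4405547 ,  1.22189621, -0.06546382]), 'moment': array([ 0.04023302, -0.01971666,  0.03639407]), 'gripper_width': 0.08810641702307064}
```

View pics/side0.png

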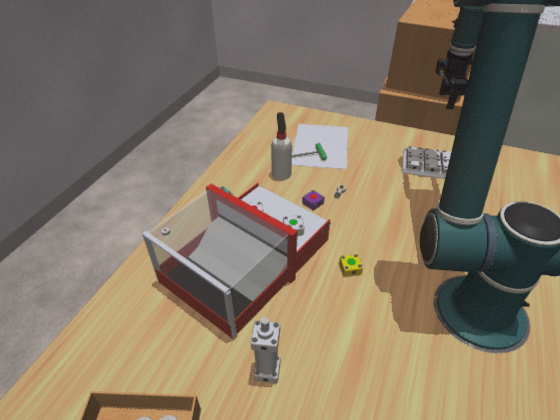

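View pics/top0.png

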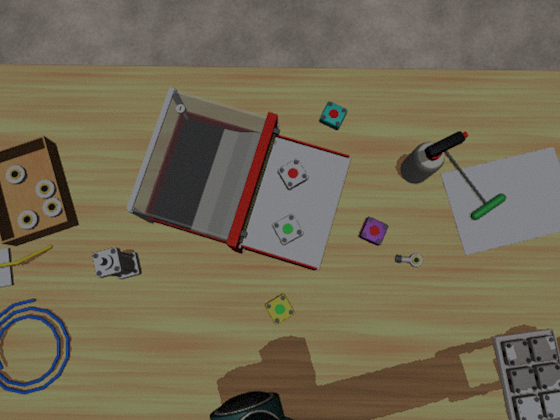

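Candidates in the top view: the red-dot aluminium cap on the shelf at (292,173), a turquoise one at (334,114) on the bench, and a purple one at (374,230) on the bench. The (292,173) cap fits: bare aluminium, lying on the shelf. The green-dot good cap is at (288,229), and the yellow look-alike is at (279,308). Next I'll crop and measure.

```bash
python3 - <<'E'
from h import *
c=cap("top"); im=c["image"]
cv2.imwrite("pics/crop1.png",cv2.resize(im[80:290,120:400],None,fx=2.8,fy=2.8,interpolation=cv2.INTER_CUBIC))
P=cloud(c); np.save("P.npy",P)
hsv=cv2.cvtColor(im,cv2.COLOR_BGR2HSV)
for n,(u,v) in dict(red=(292,173),grn=(288,229),shelfL=(320,150),shelfR=(300,255),lint1=(268,135),lint2=(240,232),bottle=(430,160),cyl=(103,262)).items(): print(n,px(c,u,v).round(4))
# dot centroids
for n,(u,v),lo in(("red",(292,173),None),("grn",(288,229),None)):
    sub=hsv[v-12:v+13,u-12:u+13]; m=sub[...,1]>130
    ys,xs=np.nonzero(m); print(n,xs.mean()+u-12,ys.mean()+v-12,m.sum(),np.nanmedian(P[v-12:v+13,u-12:u+13][m],0))
# lintel: z in .18-.2, red
red=((hsv[...,0]<8)|(hsv[...,0]>172))&(hsv[...,1]>130)
m=red&(abs(P[...,2]-.192)<.006); ys,xs=np.nonzero(m); k=(xs>220)&(xs<285)&(ys>100)&(ys<260)
Q=P[ys[k],xs[k]]; print(k.sum(),"z",np.median(Q[:,2]))
r=cv2.minAreaRect((Q[:,:2]*1000).astype(np.float32)); print("lintel rect",r, cv2.boxPoints(r))
# shelf surface
m=(abs(P[...,2]-.074)<.005); m[:, :240]=0; m[:,360:]=0; m[:120]=0; m[280:]=0
m=cv2.morphologyEx(m.astype(np.uint8),cv2.MORPH_OPEN,np.ones((3,3)))
Q=P[m>0]; r=cv2.minAreaRect((Q[:,:2]*1000).astype(np.float32)); print("shelf",r,cv2.boxPoints(r),np.median(Q[:,2]))
for n,(u,v) in (("red",(292,173)),("grn",(288,229))):
    m=(abs(P[...,2]-.104)<.006); m[:v-24]=0;m[v+24:]=0;m[:,:u-24]=0;m[:,u+24:]=0
    Q=P[m]; print(n,cv2.minAreaRect((Q[:,:2]*1000).astype(np.float32)),np.median(Q[:,2]))
E
```

```text
red [ 0.6573 -0.038   0.1041]
grn [ 0.5275 -0.0301  0.1043]
shelfL [ 0.7207 -0.1047  0.0759]
shelfR [ 0.4715 -0.0588  0.0732]
lint1 [0.7204 0.0165 0.1906]
lint2 [0.5098 0.0715 0.1888]
bottle [ 0.6784 -0.3408  0.1564]
cyl [0.4428 0.3473 0.2066]
red 292.4366197183099 172.77464788732394 71 [ 0.65775887 -0.03806205  0.10437373]
grn 287.2638888888889 228.31944444444446 72 [ 0.52964141 -0.02787907  0.10415294]
1431 z 0.19158244300652494
lintel rect ((628.8417358398438, 59.31233215332031), (44.95708465576172, 299.31768798828125), 73.97456359863281) [[478.79324    79.02275  ]
 [766.4792     -3.6081066]
 [778.89026    39.601913 ]
 [491.20428   122.23277  ]]
shelf ((599.4764404296875, -51.10945129394531), (187.61805725097656, 270.40655517578125), 73.89360046386719) [[ 443.55545   -103.72795  ]
 [ 703.3481    -178.74466  ]
 [ 755.39746      1.5090485]
 [ 495.6048      76.52576  ]] 0.0737954202663752
red ((678.4038696289062, -27.203895568847656), (102.12628173828125, 55.240882873535156), 33.20185470581055) 0.10374902719664991
grn ((529.7660522460938, -29.335372924804688), (53.97146224975586, 54.13493728637695), 28.68444061279297) 0.10374133667346519
```

View pics/crop1.png

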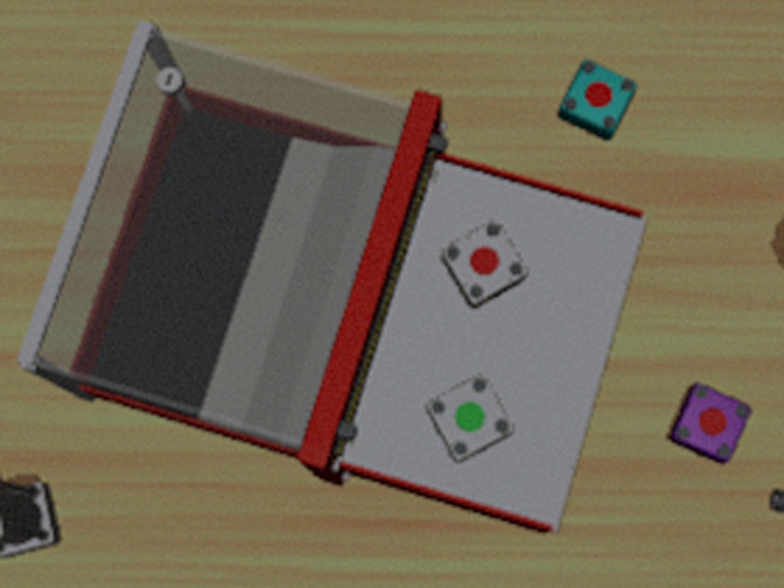

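The crop confirms the target: an aluminium cap with a red dot, crop (484,261), on the shelf. The turquoise and purple ones lie off the station. Both caps look turned about 45° to the shelf, so I'll refine the cap yaw, the station frame and the clearances.

```bash
cat >> h.py <<'E'
YAW=np.deg2rad(73.9); O=np.array([.625,.0375,0])
RS=R.from_euler('z',YAW).as_matrix()
def w2s(p): return (np.asarray(p)-O)@RS
def s2w(p): return RS@np.asarray(p,float)+O
E
python3 - <<'E'
from h import *
c=cap("top"); P=cloud(c); S=w2s(P); im=c["image"]; hsv=cv2.cvtColor(im,cv2.COLOR_BGR2HSV)
print("red",w2s([.6578,-.0381,.104]).round(4),"grn",w2s([.5296,-.0279,.104]).round(4))
for n,d in(("red",[.6578,-.0381,.104]),("grn",[.5296,-.0279,.104])):
    s=w2s(d); m=(abs(S[...,2]-.104)<.006)&(np.hypot(S[...,0]-s[0],S[...,1]-s[1])<.045)
    Q=S[m][:,:2]*1000; r=cv2.minAreaRect(Q.astype(np.float32)); print(n,r,np.median(S[m],0), Q.min(0),Q.max(0))
# lintel top & shelf front edge & flap stripes
m=(S[...,2]>.182)&(S[...,2]<.2)&(abs(S[...,1])<.1)&(abs(S[...,0])<.06)
print("lintel x pct",np.percentile(S[m][:,0],[1,5,50,95,99]).round(4),np.median(S[m][:,2]))
for a,b in((-.12,-.06),(-.03,.03),(.06,.12)):
    k=m&(S[...,1]>a)&(S[...,1]<b); print(a,np.percentile(S[k][:,0],[3,97]).round(4))
m=(abs(S[...,2]-.074)<.005)&(S[...,0]<-.1)&(S[...,0]>-.25)
for a,b in((-.12,-.06),(-.03,.03),(.06,.12)):
    k=m&(S[...,1]>a)&(S[...,1]<b); print("front",a,np.percentile(S[k][:,0],[.5,2]).round(4))
m=(abs(S[...,2]-.074)<.004)&(S[...,0]<-.05)&(S[...,0]>-.18)
print("y range",np.percentile(S[m][:,1],[.3,99.7]))
# things ahead of lintel, above shelf lips
m=(S[...,2]>.115)&(S[...,0]<-.005)&(S[...,0]>-.06)&(abs(S[...,1])<.16)
print("knobs",m.sum()); Q=S[m]
for sg in(-1,1):
    q=Q[Q[:,1]*sg>0]; 
    if len(q): print(sg,len(q),q.min(0).round(3),q.max(0).round(3))
for u,v in((437,143),(346,430)):
    print(w2s(px(c,round(120+u/2.8),round(80+v/2.8),1)).round(3))
# bottle
m=(P[...,2]>.1)&(P[...,1]<-.2)&(P[...,1]>-.5)&(P[...,0]>.5)&(P[...,0]<.85)
print("bottle",np.nanmin(P[m],0),np.nanmax(P[m],0), w2s(np.median(P[m],0)))
for f in (0,):
  for tilt in(35,40):
    for x in(-.2,-.12,-.05,.015):
      t=np.deg2rad(tilt)
      for s in(1,-1):
        X=np.array([np.sin(t),0,-np.cos(t)]);Y=np.array([0,s,0.]);Z=np.cross(X,Y)
        rot=R.from_matrix(RS@np.stack([X,Y,Z],1)).as_rotvec()
        q=inverse_kinematics(s2w([x,-.05,.085]),rot); print(tilt,x,s,None if q is None else np.round(q,2))
E
```

```text
red [-0.0635 -0.0525  0.104 ] grn [-0.0893  0.0735  0.104 ]
red ((-64.85627746582031, -53.626426696777344), (53.96453857421875, 54.16819381713867), 46.33540725708008) [-0.06516048 -0.05321076  0.10345746] [-101.42449013  -89.53236295] [-29.79718165 -17.29596462]
grn ((-90.65180969238281, 72.75970458984375), (54.084476470947266, 54.13384246826172), 44.982662200927734) [-0.09081128  0.07359894  0.1036579 ] [-126.95836853   36.89542316] [-55.39906447 108.39927179]
lintel x pct [0.     0.0021 0.0295 0.0569 0.0595] 0.1909064325888279
-0.12 [0.001  0.0582]
-0.03 [0.0008 0.0581]
0.06 [0.001  0.0582]
front -0.12 [-0.1852 -0.1839]
front -0.03 [-0.185  -0.1837]
front 0.06 [-0.1853 -0.1841]
y range [-0.13464258  0.13476068]
knobs 52
-1 25 [-0.013 -0.121  0.169] [-0.005 -0.111  0.184]
1 27 [-0.013  0.114  0.138] [-0.005  0.144  0.185]
[-0.007 -0.114  0.181]
[-0.008  0.121  0.181]
bottle [ 0.65832581 -0.40556211  0.10016526] [ 0.72969649 -0.30984646  0.22695858] [-0.34546925 -0.16499377  0.15438156]
35 -0.2 1 [-0.6   0.45  1.79  0.62  1.2   2.5 ]
35 -0.2 -1 [-0.6   0.45  1.79  0.62  1.2  -0.64]
35 -0.12 1 None
35 -0.12 -1 [-0.48  0.42  1.83  0.67  1.13 -0.57]
35 -0.05 1 None
35 -0.05 -1 [-0.38  0.41  1.85  0.71  1.08 -0.5 ]
35 0.015 1 None
35 0.015 -1 [-0.27  0.41  1.85  0.74  1.02 -0.43]
40 -0.2 1 [-0.63  0.48  1.78  0.69  1.25  2.44]
40 -0.2 -1 [-0.63  0.48  1.78  0.69  1.25 -0.7 ]
40 -0.12 1 [-0.52  0.45  1.83  0.74  1.18  2.5 ]
40 -0.12 -1 [-0.52  0.45  1.83  0.74  1.18 -0.64]
40 -0.05 1 None
40 -0.05 -1 [-0.41  0.43  1.85  0.79  1.12 -0.58]
40 0.015 1 None
40 0.015 -1 [-0.31  0.43  1.86  0.83  1.06 -0.53]
```

Both caps sit at about 45° to the shelf. I'll use a 30 mm finger gap as a notch around the rear corner. First I'll move to a high hover and check the hand's real width against the hinge knobs on the lintel.

```bash
cat >> h.py <<'E'
def rot(tilt,yaw=0):
    t=np.deg2rad(tilt); X=np.array([np.sin(t),0,-np.cos(t)]);Y=np.array([0,-1.,0]);Z=np.cross(X,Y)
    return R.from_matrix(RS@R.from_euler('z',yaw,degrees=True).as_matrix()@np.stack([X,Y,Z],1)).as_rotvec()
E
python3 - <<'E'
from h import *
s=manip.state(); p=np.array(s["tool_pos"])
manip.move_linear([p[0],p[1],.40],rate=.25)
q=inverse_kinematics(s2w([-.17,-.053,.33]),rot(40)); print(q)
manip.move_pose(s2w([-.17,-.053,.33]),rot(40))
manip.set_gripper(.03,10)
manip.move_linear(s2w([-.17,-.053,.20]),rate=.15)
s=manip.state(); print(s["clock"],w2s(s["tool_pos"]),s["gripper_width"],s["contact_force"])
for n in("side","top"):
    c=cap(n); cv2.imwrite(f"pics/{n}1.png",c["image"]); np.savez(f"{n}1.npz",P=cloud(c),im=c["image"])
E
```

```text
[-0.59031379  0.2435488   1.60762815  0.65916622  1.5468413  -0.4137784 ]
5.2667 [-0.17013168 -0.05377565  0.20118282] 0.029646888206759304 [ 0.41572606 -0.42627347 -0.41408395]
```

```bash
python3 - <<'E'
import cv2
a=cv2.imread("pics/side1.png")[100:350,140:440]; b=cv2.imread("pics/top1.png")[80:330,220:480]
import numpy as np
cv2.imwrite("pics/c2.png",np.hstack([cv2.resize(a,(400,333)),cv2.resize(b,(346,333))]))
E
```

```text
(no output)
```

View pics/c2.png

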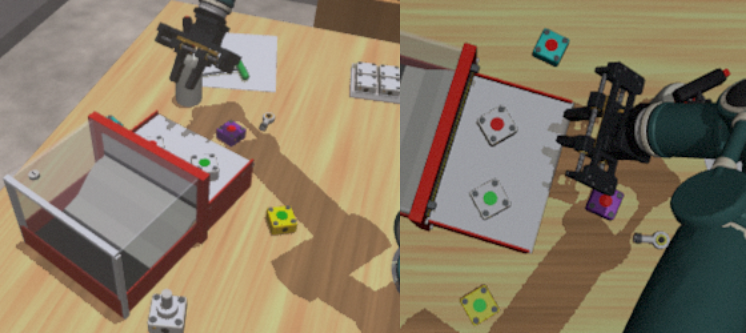

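```bash
python3 - <<'E'
from h import *
s=manip.state(); T=R.from_rotvec(s["tcp_rot"]).as_matrix(); t=s["tool_pos"]
for n in("side","top"):
    P=np.load(f"{n}1.npz")["P"]; L=(P-t)@T
    m=(abs(L[...,1])<.12)&(abs(L[...,2])<.08)&(L[...,0]<.01)&(L[...,0]>-.22)&(P[...,2]>.13)
    Q=L[m]; print(n,len(Q))
    for a in np.arange(-.22,.01,.02):
        q=Q[(Q[:,0]>a)&(Q[:,0]<=a+.02)]
        if len(q)>3: print(round(a,3),len(q),"y",q[:,1].min().round(3),q[:,1].max().round(3),"z",q[:,2].min().round(3),q[:,2].max().round(3))
P=np.load("side1.npz")["P"]; S=w2s(P)
# knobs
m=(S[...,2]>.1)&(S[...,0]<-.004)&(S[...,0]>-.04)&(abs(S[...,1])>.09)&(abs(S[...,1])<.15)
Q=S[m]; 
for sg in(-1,1):
    q=Q[Q[:,1]*sg>0]
    if len(q): print("knob",sg,len(q),q.min(0).round(3),q.max(0).round(3))
E
```

```text
side 2376
-0.22 189 y -0.036 0.03 z -0.04 0.013
-0.2 194 y -0.037 0.031 z -0.041 0.017
-0.18 177 y -0.037 0.03 z -0.039 0.015
-0.16 206 y -0.041 0.037 z -0.041 0.03
-0.14 182 y -0.041 0.02 z -0.027 0.018
-0.12 268 y -0.094 0.091 z -0.038 0.027
-0.1 456 y -0.094 0.094 z -0.039 0.035
-0.08 385 y -0.086 0.086 z -0.039 0.035
-0.06 102 y -0.041 0.044 z -0.014 0.01
-0.04 109 y -0.032 0.033 z -0.017 0.011
-0.02 104 y -0.03 0.031 z -0.015 0.012
-0.0 4 y -0.024 0.024 z -0.011 -0.004
top 4509
-0.22 419 y -0.036 0.038 z -0.037 0.018
-0.2 336 y -0.036 0.037 z -0.04 0.009
-0.18 380 y -0.036 0.039 z -0.037 0.021
-0.16 345 y -0.04 0.032 z -0.038 0.036
-0.14 211 y -0.039 0.018 z -0.025 0.019
-0.12 1466 y -0.092 0.096 z -0.036 0.036
-0.1 755 y -0.092 0.093 z -0.036 0.033
-0.08 272 y -0.084 0.086 z -0.036 0.031
-0.06 82 y -0.031 0.032 z -0.012 0.012
-0.04 124 y -0.03 0.033 z -0.011 0.012
-0.02 118 y -0.028 0.031 z -0.011 0.012
knob -1 4 [-0.01  -0.12   0.178] [-0.007 -0.111  0.18 ]
knob 1 5 [-0.011  0.114  0.178] [-0.004  0.125  0.183]
```

The picture shows the hand over the front of the shelf with nothing disturbed. The body is ±94 mm wide, and the knobs reach to about x=-13 mm at y≈±115. A 43° tilt keeps the body short of the knobs and above the green cap. I'll descend and push the first part.

```bash
python3 - <<'E'
from h import *
manip.set_gripper(.025,10)
manip.move_pose(s2w([-.16,-.0532,.15]),rot(43))
manip.move_linear(s2w([-.155,-.0532,.087]),rate=.1)
f0=np.array(manip.state()["contact_force"])
for x in(-.11,-.09,-.075,-.06):
    manip.move_linear(s2w([x,-.0532,.087]),rate=.045)
    s=manip.state(); print(s["clock"],w2s(s["tool_pos"]).round(4),((s["contact_force"]-f0)@RS).round(2))
for n in("side","top"):
    c=cap(n); cv2.imwrite(f"pics/{n}2.png",c["image"]); np.savez(f"{n}2.npz",P=cloud(c),im=c["image"])
a=cv2.imread("pics/side2.png")[140:290,200:360]; b=cv2.imread("pics/top2.png")[100:280,220:400]
cv2.imwrite("pics/c3.png",np.hstack([cv2.resize(a,(400,375)),cv2.resize(b,(375,375))]))
E
```

```text
7.9167 [-0.1102 -0.0533  0.087 ] [ 0.76 -1.79 -0.24]
8.5083 [-0.0896 -0.053   0.087 ] [ 1.11 -0.83 -0.47]
8.9917 [-0.0745 -0.0531  0.0871] [ 1.54 -0.87 -0.45]
9.475 [-0.0595 -0.053   0.0871] [-0.04 -1.07 -1.2 ]
```

View pics/c3.png

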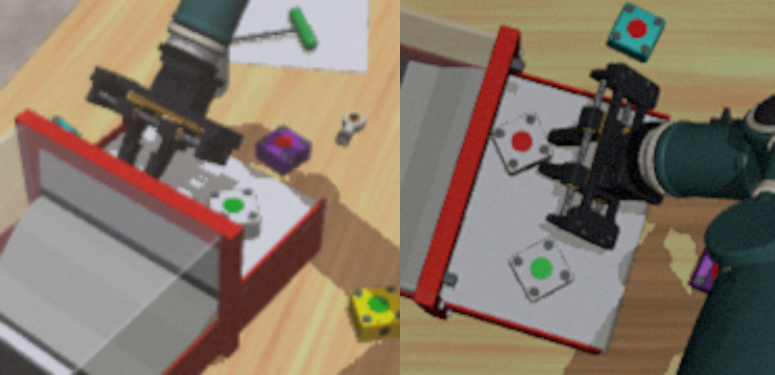

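The red cap's dot is now at crop (521,141). The cap has moved ahead and turned a little, while the green one at (541,268) is unmoved. I'll measure both.

```bash
cat >> h.py <<'E'
def dots(c):
    S=w2s(cloud(c)); hsv=cv2.cvtColor(c["image"],cv2.COLOR_BGR2HSV)
    on=(abs(S[...,2]-.104)<.005)&(S[...,0]>-.19)&(S[...,0]<.02)&(abs(S[...,1])<.134)
    sat=hsv[...,1]>120; h=hsv[...,0]
    for n,m in(("red",on&sat&((h<8)|(h>172))),("grn",on&sat&(h>45)&(h<80))):
        if m.sum()<5: print(n,"none"); continue
        d=np.median(S[m],0); k=on&(np.hypot(S[...,0]-d[0],S[...,1]-d[1])<.041)
        r=cv2.minAreaRect((S[k][:,:2]*1000).astype(np.float32)); print(n,m.sum(),d.round(4),np.round(r[0],1),np.round(r[1],1),round(r[2],1))
E
python3 - <<'E'
from h import *
dots(cap("top")); print(w2s(manip.state()["tool_pos"]).round(4))
E
```

```text
red 69 [-0.0289 -0.0551  0.1054] [-38.2 -55.4] [65.6 66.1] 41.3
grn 76 [-0.0899  0.0739  0.1041] [-90.8  73.1] [53.8 54.4] 45.2
[-0.0599 -0.0531  0.087 ]
```

The cap's centre is 31 mm ahead of the TCP and centred in the notch, so a TCP near x=+3 to 5 mm should tip it over the sill. I'll keep pushing.

```bash
python3 - <<'E'
from h import *
for x in(-.045,-.03,-.018,-.008,0.,.004):
    manip.move_linear(s2w([x,-.0534,.087]),rate=.04)
    s=manip.state(); print(s["clock"],w2s(s["tool_pos"]).round(4),(s["contact_force"]@RS).round(2))
    if x in(-.03,-.008): dots(cap("top"))
manip.dwell(.3)
for n in("side","top"):
    c=cap(n); cv2.imwrite(f"pics/{n}3.png",c["image"])
a=cv2.imread("pics/side3.png")[140:330,150:340]; b=cv2.imread("pics/top3.png")[80:280,120:360]
cv2.imwrite("pics/c4.png",np.hstack([cv2.resize(a,(375,375)),cv2.resize(b,(420,375))]))
E
```

```text
10.15 [-0.0445 -0.0533  0.0871] [ 0.46 -0.27  0.47]
10.675 [-0.0295 -0.0532  0.087 ] [0.91 0.08 0.29]
red 57 [-0.001  -0.0559  0.105 ] [-16.9 -56.3] [68.7 45.4] 89.9
grn 71 [-0.09    0.0738  0.1043] [-90.6  73.1] [53.8 54.4] 45.5
11.175 [-0.0175 -0.0533  0.087 ] [-0.21  0.04  0.35]
11.575 [-0.0076 -0.0533  0.087 ] [-0.16 -0.71  0.32]
red none
grn 74 [-0.0897  0.0741  0.1041] [-90.4  73.1] [54. 54.] 45.0
11.975 [ 0.0004 -0.0534  0.0871] [0.39 0.32 0.17]
12.225 [ 0.0043 -0.0532  0.0869] [-0.41 -0.53 -0.15]
```

View pics/c4.png

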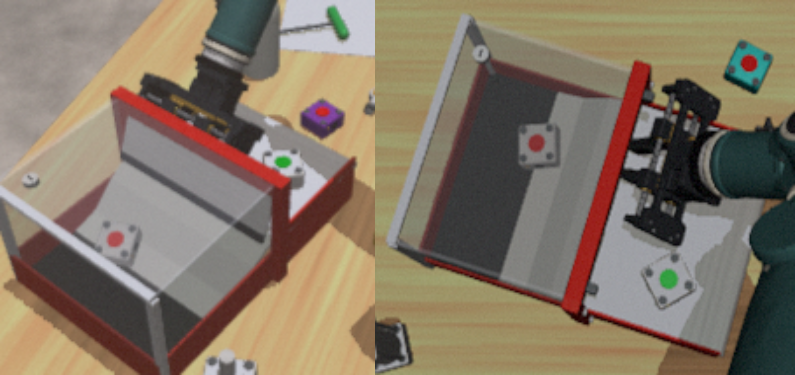

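The red cap is through and in the bin area, at crop (536,143) in the top view. Now I'll draw straight back out, lift clear, and measure.

```bash
python3 - <<'E'
from h import *
manip.move_linear(s2w([-.15,-.0534,.088]),rate=.08)
manip.move_linear(s2w([-.20,-.0534,.24]),rate=.15)
manip.dwell(1.0)
c=cap("top"); dots(c); d=cap("side"); s=manip.state(); print(s["clock"],(s["contact_force"]@RS).round(2))
cv2.imwrite("pics/side4.png",d["image"]);cv2.imwrite("pics/top4.png",c["image"])
# cap in bin: ray intersect at several heights, and depth
hsv=cv2.cvtColor(c["image"],cv2.COLOR_BGR2HSV); h=hsv[...,0]
S=w2s(cloud(c))
def ray(c,u,v,z):
    K=c["intrinsics"]; r=c["R"]@np.array([(u-K[0,2])/K[0,0],(v-K[1,2])/K[1,1],1]); return w2s(c["position"]+r*(z-c["position"][2])/r[2])
sub=np.zeros(h.shape,bool); sub[130:185,180:235]=1
m=sub&(hsv[...,1]>110)&((h<8)|(h>172)); ys,xs=np.nonzero(m); print(m.sum(),xs.mean(),ys.mean(),"depth",np.nanmedian(S[m],0).round(4))
for z in(.043,.055,.07): print(z,ray(c,xs.mean(),ys.mean(),z).round(4))
a=d["image"][140:330,150:340]; b=c["image"][80:280,120:360]
cv2.imwrite("pics/c5.png",np.hstack([cv2.resize(a,(375,375)),cv2.resize(b,(420,375))]))
hs=cv2.cvtColor(d["image"],cv2.COLOR_BGR2HSV)
E
```

```text
red none
grn 72 [-0.0902  0.0735  0.1048] [-90.6  72.9] [54.1 54.1] 45.4
17.0167 [-1.94  0.96  0.61]
59 210.1864406779661 155.74576271186442 depth [ 0.1111 -0.0176  0.1909]
0.043 [ 0.1423 -0.0495  0.043 ]
0.055 [ 0.1398 -0.0469  0.055 ]
0.07 [ 0.1366 -0.0437  0.07  ]
```

View pics/c5.png

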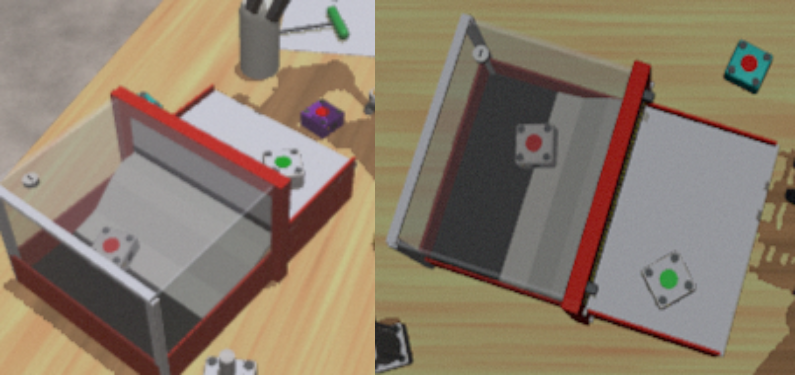

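The view shows the cap resting at the foot of the slide, crop (534,143), with x≈0.14 m. The shelf holds only the green cap. I'll check that it is still, its height by triangulation, the flap against its shut appearance, and the bystanders.

```bash
python3 - <<'E'
from h import *
t0=cv2.imread("pics/top0.png"); s0=cv2.imread("pics/side0.png")
manip.dwell(.5)
def dot(im,box):
    u0,v0,u1,v1=box; hsv=cv2.cvtColor(im[v0:v1,u0:u1],cv2.COLOR_BGR2HSV); h=hsv[...,0]
    m=(hsv[...,1]>90)&((h<8)|(h>172)); n,l,st,ce=cv2.connectedComponentsWithStats(m.astype(np.uint8)); i=1+st[1:,4].argmax()
    return ce[i]+[u0,v0],st[i,4]
c=cap("top"); d=cap("side")
for n in(4,): print("top4",dot(cv2.imread("pics/top4.png"),(195,140,225,172)),"now",dot(c["image"],(195,140,225,172)))
print("side4",dot(cv2.imread("pics/side4.png"),(190,250,222,276)),"now",dot(d["image"],(190,250,222,276)))
# triangulate
A=[]
for k,u in((c,dot(c["image"],(195,140,225,172))[0]),(d,dot(d["image"],(190,250,222,276))[0])):
    K=k["intrinsics"]; r=k["R"]@np.array([(u[0]-K[0,2])/K[0,0],(u[1]-K[1,2])/K[1,1],1]); A.append((np.array(k["position"]),r/np.linalg.norm(r)))
M=np.stack([A[0][1],-A[1][1]],1); t=np.linalg.lstsq(M,A[1][0]-A[0][0],rcond=None)[0]
p,q=A[0][0]+t[0]*A[0][1],A[1][0]+t[1]*A[1][1]; print("dot",w2s((p+q)/2).round(4),"gap",np.linalg.norm(p-q))
# change maps
g=lambda i:cv2.GaussianBlur(i,(5,5),0).astype(int)
S=w2s(cloud(c))
for n,a,b,bx in(("flap top",t0,c["image"],(240,130,280,240)),("flap side",s0,d["image"],(212,195,290,265)),("bottle",s0,d["image"],(270,130,295,180)),("cyl",t0,c["image"],(88,245,142,280)),("rod",t0,c["image"],(392,250,426,270)),("rod side",s0,d["image"],(332,183,348,199))):
    e=abs(g(a)-g(b)).max(2)[bx[1]:bx[3],bx[0]:bx[2]]; print(n,"mean",e.mean().round(1),"frac>30",(e>30).mean().round(3))
cr=[cv2.resize(i[180:290,150:310],(390,268),interpolation=cv2.INTER_CUBIC) for i in(s0,d["image"])]
cr2=[cv2.resize(i[110:250,225:425],(390,268),interpolation=cv2.INTER_CUBIC) for i in(t0,c["image"])]
cv2.imwrite("pics/cmp6.png",np.vstack([np.hstack(cr),np.hstack(cr2)]))
E
```

```text
top4 (array([210.12307692, 155.8       ]), np.int32(65)) now (array([210.15625, 155.9375 ]), np.int32(64))
side4 (array([205.6       , 263.82222222]), np.int32(45)) now (array([205.63636364, 263.88636364]), np.int32(44))
dot [ 0.1427 -0.0498  0.0433] gap 0.0019664331048287803
flap top mean 20.8 frac>30 0.08
flap side mean 5.8 frac>30 0.016
bottle mean 17.9 frac>30 0.202
cyl mean 15.8 frac>30 0.0
rod mean 20.0 frac>30 0.168
rod side mean 15.1 frac>30 0.211
```

View pics/cmp6.png

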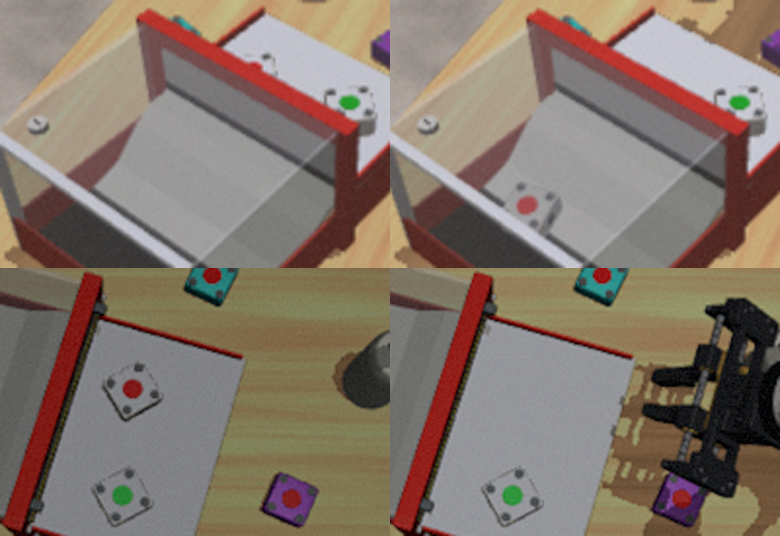

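The flap looks the same as at the start (black edge in the same place) and the cap is still. The bottle and rod differences are probably the arm's shadow, so I'll check those two once more before handing in.

```bash
python3 - <<'E'
from h import *
s0=cv2.imread("pics/side0.png"); d=cap("side")["image"]
cv2.imwrite("pics/cmp7.png",np.hstack([cv2.resize(i[100:210,250:360],(390,390),interpolation=cv2.INTER_CUBIC) for i in(s0,d)]))
E
```

```text
(no output)
```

View pics/cmp7.png

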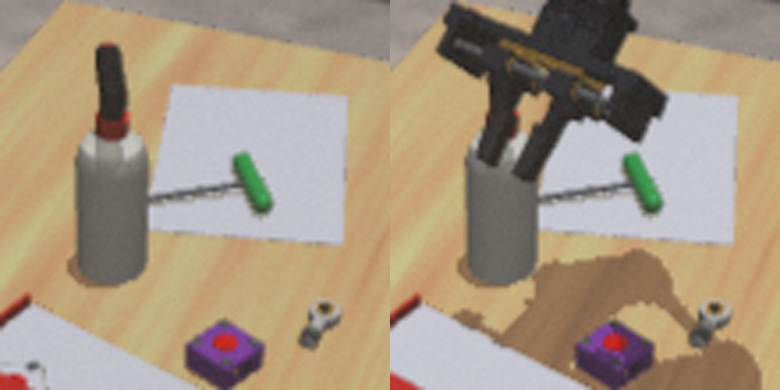

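The bottle (crop 110,210) and rod end (crop 320,320) are exactly where they were. Only the hand's shadow differs, and the hand is clear of everything.

```bash
python3 - <<'E'
from h import *
print(manip.state()["clock"]); print(order.close_job())
E
```

```text
17.6667
the job is handed in; nothing more can be done
None
```

The red-dot cap is in the catch bin and the flap has swung shut. I handed the job in at about 17.7 s, and no verdict is reported.

**How it went:** Both caps lay turned about 45° to the shelf, more than the stated 0.3 rad. I pushed the red one by its rear corner with the fingertips 25 mm apart and the hand tilted 43°. The push ran at 0.04–0.045 m/s, and the wrist readings stayed under about 2 N. After the cap slid in, I drew the hand straight back and lifted it clear.

**Last checks:**
- **Red-dot cap:** triangulated at x ≈ 0.14 m, with its middle about 29 mm above the bench. It did not move between pictures. It rests on the 14° foot of the slide and the start of the level floor.
- **Depth reading:** the depth camera disagreed on the cap because it reads the clear cover (z ≈ 0.19 m), so I relied on the two-camera triangulation.
- **Flap:** it looks the same as its shut state at the start. I judged this from the pictures and did not measure the angle.
- **Green-dot cap:** it moved less than 1 mm and lies flat.
- **Bottle, cylinder and rod end:** none moved. The image differences at the bottle and rod end were only the hand and its shadow.
- **Step 1 (flap held open by the cap):** I did not measure this directly. A picture caught the cap's middle at x ≈ -1 mm, at the flap line, and it then slid through at the same slow speed.

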